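# Lock the loose shaft collar of a blower drive

## Robot

A 6-joint arm with a two-finger parallel gripper is mounted at the origin on the work surface. World frame = base frame: x ahead of the robot, y to its left, z up, the work surface at z = 0. Lengths are in m, angles in rad, forces in N, time in s.
With the tool pointing down it reaches from about 0.225 to 0.875 m from the base axis. Payload 3.4 kg.
Tool frame: the origin (TCP) lies midway between the tips of the shut fingers; the grasp point (between the pads) lies behind it (manip.grip_point_offset is the z of the grasp point in the tool frame, in m); z points along the fingers, x is the direction in which the jaws open and shut, and the axes are right-handed (so a half turn about z gives the same grasp; the last joint's range is limited). The gripper opens to 85 mm and grips with 20 to 120 N. Pads are 22 mm wide; open, the fingers measure 114 mm over their backs; the gripper's body (76 mm by 85 mm) begins 54 mm behind the grasp point. The pads swing forward as they close: fully open they stand 13 mm farther back than shut.
Start: joints at [-1.26, 0.276, 1.505, -0, 1.361, -0.121], TCP at [0.241, -0.522, 0.207] pointing down, gripper open.
Joint ranges: [-2.89, 2.89], [-0.75, 2.08], [0.22, 2.7], [-1.18, 4.32], [0.11, 2.71], [-2.7, 2.7]. Speed limits (rad/s): [2.57, 2.57, 3.14, 3.14, 3.14, 3.14].

## Interface

Orientations are given as a unit quaternion [w, x, y, z].
In Python, from rig import manip, eyes, recognise, regions_of, mark_of gives the robot as it stands.
- The arm moves only by the shell command python3 -m inch 'ROWS' [FORCE]. ROWS is JSON, a list of rows, each a list of 5 numbers: the gripper command: -1 is shut, 1 is fully open, values between are in proportion, then the shift along the tool's x, y, z in mm, then the turn about the tool's z in degrees. A call has 1 to 20 rows; each row shifts and turns the pose as measured when the row begins, along the tool's axes as they then stand; what a row does not reach is not made up. A row lasts 1/12 s, in which the tool goes at most 41.7 mm and 7.16 degrees, less where a joint would pass 70% of its speed; a pose out of reach is approached as far as the arm can. A call with a gripper value outside its range is refused whole. The fingers move at their own pace and stop on an object; FORCE is the grip in N (left out, the last holds). Time passes only in rows, so rows that do not move let the fingers close. It gives the time, the measured TCP pose, the force and the opening at its end, in the units of the state.
- manip.get_state(): the state, without advancing time (a new reading comes with each control period).
- eyes.get_image(name): name is "scene" or "side" or "wrist"; returns a dict with "frame" (480x640x3 uint8, red, green, blue), "K" (3x3 intrinsics, pixels), "rvec" (rotation vector, rad) and "tvec" (3), from world to camera coordinates, as OpenCV has them; the wrist camera has in their place "mount" (4x4, takes a point from camera to tool coordinates, whose origin is the TCP and whose axes are the tool frame's). Camera axes: x right, y down, z forward; pixel columns grow to the right and rows downward; lengths in m; the calibration is good to about 2 mm. A picture is of the moment at which its call begins: read the wrist's pose just before it. There is no depth.
- manip.sign_off(): hands the job in, once; it reports no verdict.
Trained networks look in a picture, given as the dict that the camera call returned (one of the last four; its "shot" number tells which), for a name from the list of things; names that differ only in an ending like _2 or _b are one class to them, and where a whole thing is asked for, a point or a joint stands for the part that bears it (a point fixed in the world has none). Each returns a list of dicts, best first, with "confidence" (0 to 1); they miss things now and then, are a little off and sometimes report something else, mostly with a low value. They report only what shows in the picture. A call takes as long as a camera call.
- recognise(picture, target): "bbox" ([left, top, width, height] in pixels, round what is visible of it).
- regions_of(picture, target): "mask" (480x640 bool, what is visible of it) and "bbox" ([left, top, width, height] in pixels, round what is visible of it).
- mark_of(picture, target): "point" ([row, column] in pixels: a listed point, or the origin of a listed thing).
The state is a dict: "clock": time; "qpos": joint angles; "qd": joint speeds; "effort": joint torques, N m; "position": TCP position; "ee_rot": TCP orientation; "contact_force": force on the tool from outside, world axes, zero at the start; "moment": the same for the moment, N m; "width": finger opening in m.
Only numpy, scipy, OpenCV 4.12 (cv2) and the standard library are available. Lean on these libraries where they do the work, as an engineer would, in place of code of your own. Each camera call takes 0.05 s, during which the arm holds its last target.

## Task

The collar on the blower drive's shaft has come loose: swing it up until its winged set screw faces the flat on the shaft, then screw it clockwise fully home and tight, with the collar square to the flat, and let go. The flat's exact direction must be found by feel: never force the screw while it stands askew to the flat or on the round. Do not disturb the other things on the bench.

Things in the scene. Friction and masses are not known exactly. Their poses are not given: they have to be found in the camera images.
- collar_axis (a point): Middle of the collar, on the centre line of the shaft, 105 mm above the bench; fixed in the drive. z is up, y runs along the shaft towards the motor (green cylinder, 110 mm across, from 129 mm on), -x is the drive's front. The collar is a steel ring 50 mm across, 26 mm wide; it turns stiffly on the shaft (about 3 N at the wings), stays where it is left, and cannot slide along it.
- shaft_beside (a point): Point on the shaft's centre line, 42 mm from the collar's middle; fixed. The shaft is 24 mm thick, of steel, with a flat 17 mm wide and 3.5 mm deep along its whole length, seen to either side of the collar. The flat faces up, but tipped about the shaft by up to 26 degrees to either side, which no reading gives. The shaft itself does not turn.
- block_a (a point): Bearing block on the side away from the motor, 60 mm across, 28 mm thick, its top 135 mm over the bench; the point is in its middle, on the shaft's centre line, 85 mm from the collar's middle. Fixed.
- block_b (a point): The same on the motor's side.
- screw_head (a point): Middle of the wings of the set screw: a dark steel bar 32 mm long (own x), 8 mm thick (own y), 24 mm tall (own z, outwards along the screw); 57 mm from the shaft's centre line. At the start it leans 34 to 57 degrees from upright to the drive's front, and its thickness lies nearly along the shaft, so it can be pinched along the shaft's direction.
- screw_root (a point): Where the screw's stem (9 to 16 mm thick, 20 mm long up to the wings) comes radially out of the collar, 25 mm from the shaft's centre line; z points outwards along the screw; turns with the collar.
- screw (a joint): Turn of the screw in rad, growing clockwise as seen from outside, which drives its tip in: -0.15 to 0.15 at the start, about 1.25 when the tip meets the flat, 1.3 to 1.45 when tight. Steep thread, 3.6 mm per rad; the wings themselves do not move in or out. Turning takes about 0.08 N m; once the tip bears on the shaft the torque climbs by 0.5 (askew) to 0.9 (square) N m per rad. It stays where it is left.
- pin (a joint): How far in the screw's tip, a hidden foot 10 mm wide, is: 0.0036 m per rad of joint screw. It begins to bear at 0.0015 on the round; on the flat at 0.0045 if square, 0.0041 if 6 degrees askew, 0.0035 at 12, 0.0026 at 20 (to which side, it does not tell), and yields 1 mm per 40 N askew, 80 N square. Over 40 N (0.14 N m above free) before 0.0045 scars the shaft. Tight: 0.1 N m above free, past 0.0048.
- wrench_grip (a point): Steel wrench lying flat in front of the drive, about along the shaft; its grip. Leave it alone.
- screwdriver_grip (a point): Screwdriver lying behind the motor; its grip. Leave it alone.
- spare_collar_mid (a point): Spare steel collar, 50 mm across, 26 mm tall, lying in front of the motor; its middle. Leave it alone.
- jar_mid (a point): Clear jar, 68 mm across, 85 mm tall, behind the drive; its middle. Leave it alone.
- spray_can_mid (a point): White can, 64 mm across, 190 mm tall, on the right; its middle. Leave it alone.
- carton_mid (a point): Carton 120 x 160 x 80 mm on the left; its middle. Leave it alone.
- tape_roll_mid (a point): Grey tape roll, 100 mm across, 48 mm tall, on the right; its middle. Leave it alone.

How it is judged:
At the end, for the whole second after the job is handed in: The screw's tip is in by more than 4.6 mm (only possible with the collar square to the flat within about 7 degrees and the screw tight) and still presses on the shaft with more than 5 N after it was let go (value of joint pin above 0.0046 m and contact force between pin and shaft above 5 N); the robot touches nothing.
It fails at once if the screw is driven against the shaft with over 40 N while less than 4.5 mm in, which means on the round or more than about 12 degrees askew to the flat (value of joint pin below 0.0045 m and contact force between pin and shaft above 40 N).
It fails at once if one of the other things on the bench is shifted by more than 2 cm (distance of any of wrench_grip, screwdriver_grip, spare_collar_mid, jar_mid, spray_can_mid, carton_mid, tape_roll_mid from where it was at the start of the episode above 0.02 m).
It also fails if it takes over 72 s, if anything falls off the work surface, if the arm or the gripper's body presses on something with over 40 N, if the wrist force passes 120 N, or if a joint passes its speed limit or range.

## Working session

There is one attempt and no reset: what is moved stays moved. The work goes in short steps, Python scripts to look and compute and a shell command to move; the robot and the scene stay as the last step left them, time stands still between calls to the robot, and variables do not carry over. Pictures are saved under pics/ and viewed, and the job is handed in when it is done.

```bash
ls; mkdir -p pics; python3 - <<'E'
from rig import manip, eyes, recognise, regions_of, mark_of
import cv2
s=manip.get_state();print(s); print(manip.grip_point_offset)
for n in ["scene","side","wrist"]:
    p=eyes.get_image(n); cv2.imwrite(f"pics/{n}0.png",p["frame"][:,:,::-1])
    print(n,{k:v for k,v in p.items() if k!="frame"})
    for t in ["collar_axis","shaft_beside","block_a","screw_head","screw_root","wrench_grip","screwdriver_grip","spare_collar_mid","jar_mid","spray_can_mid","carton_mid","tape_roll_mid"]:
        print(t,[(m["point"],round(m["confidence"],2)) for m in mark_of(p,t)[:3]])
E
```

```text
pics
{'clock': 0.0, 'qpos': array([-1.25998100e+00,  2.76604335e-01,  1.50611093e+00, -1.31356659e-05,
        1.36072830e+00, -1.20978642e-01]), 'qd': array([-0.00052331,  0.0007532 , -0.00053759, -0.00144402,  0.0007474 ,
        0.00021563]), 'effort': array([ 2.20630704e-03, -4.16773975e+01, -2.45805842e+01,  6.57841201e-05,
        1.09090985e-02, -2.37840254e-05]), 'position': array([ 0.24046346, -0.52167519,  0.20624329]), 'ee_rot': array([-5.84478254e-04,  8.42170432e-01, -5.39210633e-01, -7.17561621e-04]), 'contact_force': array([ 0.81660879, -0.32634963, -0.23448691]), 'moment': array([ 0.00563698, -0.01402567,  0.03196705]), 'width': 0.08531951026077066}
-0.0187
scene {'K': array([[525.28952509,   0.        , 318.74349282],
       [  0.        , 525.28952509, 244.8548315 ],
       [  0.        ,   0.        ,   1.        ]]), 'rvec': array([ 1.62508816,  2.13179376, -0.68695983]), 'tvec': array([ 0.10520222, -0.36624405,  1.60189745]), 'shot': 1}
collar_axis [([236.6, 269.6], 0.63)]
shaft_beside [([243.4, 287.9], 0.64)]
block_a [([252.2, 306.7], 0.92), ([222.0, 240.3], 0.6
[... 1280 characters left out ...]
array([[429.02939138,   0.        , 319.49670438],
       [  0.        , 429.02939138, 235.34889361],
       [  0.        ,   0.        ,   1.        ]]), 'mount': array([[ 9.99999962e-01,  2.73377012e-04, -2.51163019e-05,
         5.29316535e-04],
       [-2.56054128e-04,  9.61788304e-01,  2.73794069e-01,
        -6.87138568e-02],
       [ 9.90055701e-05, -2.73794053e-01,  9.61788338e-01,
        -1.66987807e-01],
       [ 0.00000000e+00,  0.00000000e+00,  0.00000000e+00,
         1.00000000e+00]]), 'shot': 3}
collar_axis []
shaft_beside []
block_a []
screw_head []
screw_root []
wrench_grip []
screwdriver_grip []
spare_collar_mid []
jar_mid []
spray_can_mid []
carton_mid []
tape_roll_mid []
```

```bash
cat > h.py <<'E'
import numpy as np, cv2
from scipy.spatial.transform import Rotation as R
def P(p,pose=None):
    if "rvec" in p:
        Rm=cv2.Rodrigues(np.array(p["rvec"],float))[0]; t=np.array(p["tvec"])
    else:
        pos,q=pose; T=np.eye(4); T[:3,:3]=R.from_quat(np.roll(q,-1)).as_matrix(); T[:3,3]=pos
        M=np.linalg.inv(T@p["mount"]); Rm=M[:3,:3]; t=M[:3,3]
    return p["K"]@np.c_[Rm,t]
def tri(obs): # list of (P,(row,col))
    A=[]
    for M,(r,c) in obs: A+= [c*M[2]-M[0], r*M[2]-M[1]]
    A=[a/np.linalg.norm(a[:3]) for a in A]
    X=np.linalg.svd(np.array(A))[2][-1]; return X[:3]/X[3]
def onplane(M,rc,z):
    r,c=rc; A=np.array([c*M[2]-M[0], r*M[2]-M[1]]); b=-(A[:,3]+A[:,2]*z); return np.r_[np.linalg.solve(A[:,:2],b),z]
def proj(M,X):
    x=M@np.r_[X,1]; return x[1]/x[2],x[0]/x[2]
E
python3 - <<'E'
from h import *
from rig import eyes
a=P(eyes.get_image("scene"));b=P(eyes.get_image("side"))
for n,s,d in [("axis",(236.6,269.6),(223.5,332.2)),("beside",(243.4,287.9),(233.2,329.2)),("block_1",(252.2,306.7),(239.6,326.5)),("block2",(222,240.3),(217.6,337.3)),("head",(216.4,276.5),(216.1,343)),("root",(227,276.8),(222.2,341.5)),("spare",(248.5,350.9),(289.3,358)),("jar",(292.3,231.7),(228.5,295.1)),("can",(227,131.1),(183.1,330.5)),("carton",(254.3,511.2),(389.6,360.9)),("tape",(158.3,169.7),(201.3,407.4)),("sd",(317,298.2),(264.2,289.1))]:
    print(n,tri([(a,s),(b,d)]).round(4),onplane(a,s,.105).round(3),onplane(b,d,.105).round(3))
for n in "scene","side":
    i=cv2.imread(f"pics/{n}0.png"); c=i[150:350,200:400] if n=="scene" else i[150:300,250:420]
    cv2.imwrite(f"pics/{n}0z.png",cv2.resize(c,None,fx=3,fy=3,interpolation=2))
E
```

```text
axis [ 0.5463 -0.0774  0.1111] [ 0.543 -0.079  0.105] [ 0.547 -0.089  0.105]
beside [ 0.548  -0.0328  0.1022] [ 0.551 -0.032  0.105] [ 0.547 -0.029  0.105]
block_1 [0.5535 0.0123 0.1017] [0.563 0.017 0.105] [0.549 0.008 0.105]
block2 [ 0.5318 -0.1524  0.1028] [ 0.521 -0.159  0.105] [ 0.537 -0.13   0.105]
head [ 0.5121 -0.0691  0.1463] [ 0.482 -0.082  0.105] [ 0.52  -0.144  0.105]
root [ 0.5187 -0.069   0.1211] [ 0.512 -0.071  0.105] [ 0.52  -0.104  0.105]
spare [ 0.4439  0.0961 -0.0026] [0.526 0.112 0.105] [0.432 0.225 0.105]
jar [ 0.6775 -0.1296  0.0477] [ 0.707 -0.11   0.105] [ 0.655 -0.036  0.105]
can [ 0.6016 -0.4047  0.0983] [ 0.603 -0.403  0.105] [ 0.601 -0.386  0.105]
carton [0.395  0.4816 0.0426] [0.445 0.467 0.105] [0.393 0.532 0.105]
tape [ 0.3061 -0.4598  0.0257] [ 0.37  -0.411  0.105] [ 0.315 -0.294  0.105]
sd [0.6685 0.0225 0.0033] [0.727 0.046 0.105] [0.627 0.153 0.105]
```

View pics/scene0.png

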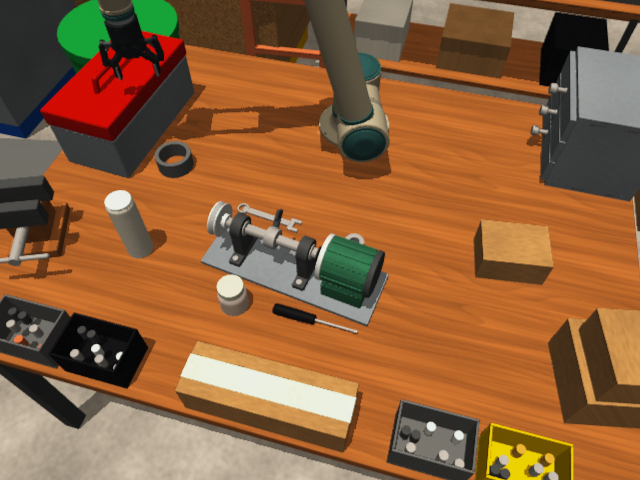

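View pics/side0.png

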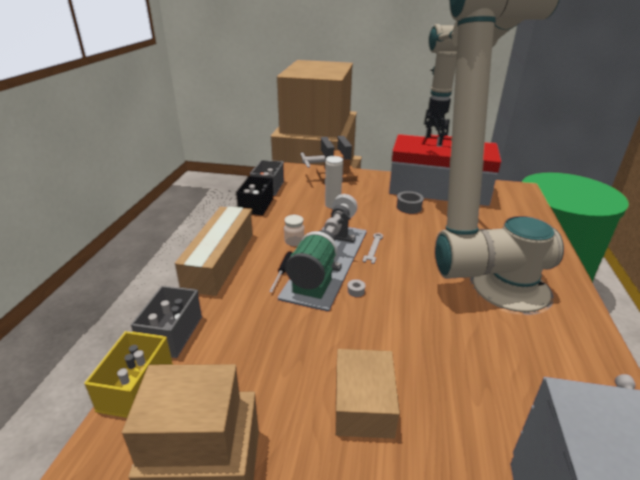

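View zoomed.

View pics/scene0z.png

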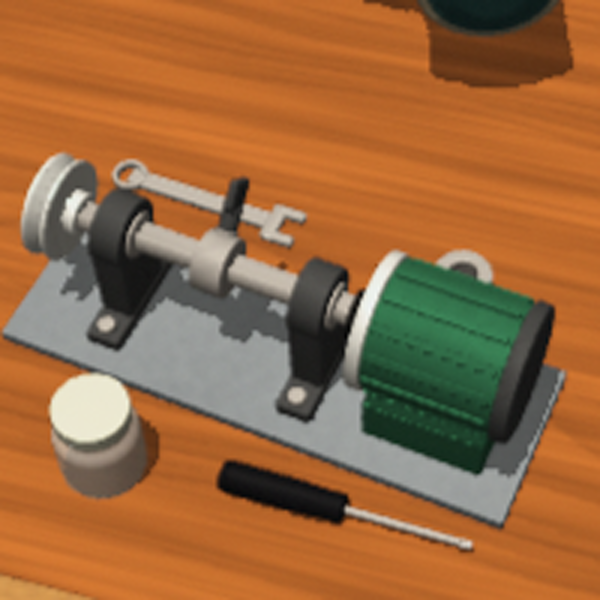

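View pics/side0z.png

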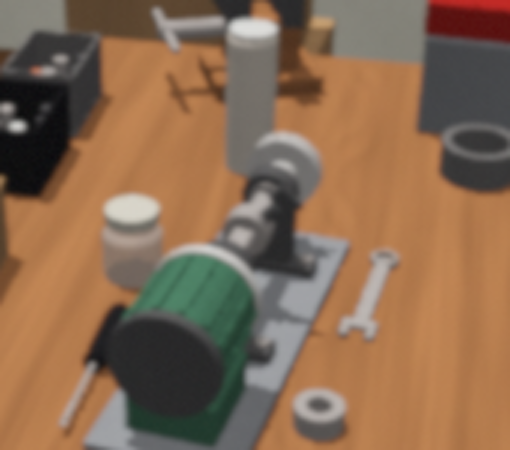

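```bash
python3 -m inch '[[1,0,0,-40,0],[1,0,0,-40,0],[1,-22,-33,0,0],[1,-22,-33,0,0],[1,-22,-33,0,0],[1,-22,-33,0,0],[1,-22,-33,0,0],[1,-22,-33,0,0],[1,-22,-33,0,0],[1,-22,-33,0,0],[1,-22,-33,0,0],[1,-22,-33,0,0],[1,-22,-33,0,0],[1,-22,-33,0,0]]'
```

```text
clock: 3.22
position: [0.4978, -0.1081, 0.2903]
ee_rot: [0.0, 0.838, -0.546, 0.002]
contact_force: [0.7, -1.2, -0.1]
width: 0.0855
```

```bash
python3 -m inch '[[1,0,0,0,-7],[1,0,0,0,-7],[1,0,0,0,-7],[1,0,0,0,-7],[1,0,0,0,-7],[1,0,0,0,-7],[1,0,0,0,-7],[1,0,0,0,-7],[1,0,0,0,-7],[1,0,0,0,-7],[1,0,0,0,-7],[1,0,0,0,-7],[1,0,0,0,-7],[1,0,0,0,-7],[1,0,0,0,-7],[1,0,0,0,-7],[1,0,0,0,-7],[1,0,0,0,-7],[1,0,0,0,-7],[1,0,0,0,-7]]'
```

```text
clock: 4.88
position: [0.5022, -0.0953, 0.2906]
ee_rot: [0.001, 0.782, 0.624, 0.003]
contact_force: [-1.2, -0.1, 0.3]
width: 0.0853
```

```bash
python3 - <<'E'
from h import *
from rig import manip, eyes, mark_of
s=manip.get_state(); p=eyes.get_image("wrist"); cv2.imwrite("pics/w1.png",p["frame"][:,:,::-1])
M=P(p,(s["position"],s["ee_rot"])); np.save("w1.npy",M)
for t in ["collar_axis","shaft_beside","block_a","screw_head","screw_root"]:
    for m in mark_of(p,t)[:3]: print(t,np.round(m["point"],1),round(m["confidence"],2),onplane(M,m["point"],.105).round(4))
E
```

```text
collar_axis [238.1 357.4] 0.66 [ 0.543  -0.0714  0.105 ]
shaft_beside [237.7 404.3] 0.86 [ 0.5516 -0.0321  0.105 ]
block_a [229.8 455.1] 0.86 [0.5543 0.0113 0.105 ]
block_a [246.6 255.2] 0.84 [ 0.5309 -0.1588  0.105 ]
block_a [362.8  15.3] 0.69 [ 0.5911 -0.4068  0.105 ]
screw_head [201.4 357.8] 0.82 [ 0.5117 -0.0648  0.105 ]
screw_root [223.5 356.9] 0.97 [ 0.5302 -0.0693  0.105 ]
screw_root [109.  222.5] 0.17 [ 0.4154 -0.154   0.105 ]
```

View pics/w1.png

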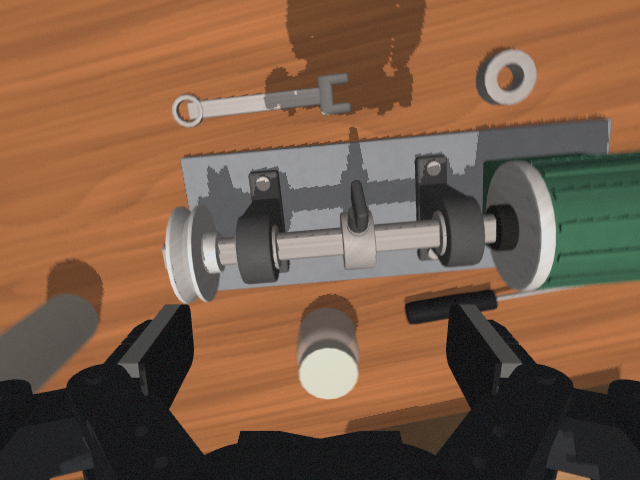

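```bash
python3 - <<'E'
from h import *
M=np.load("w1.npy"); C=np.array([.5428,-.0728,.105]); s=np.array([.136,.991,0]); s/=np.linalg.norm(s); f=np.array([-s[1],s[0],0]); z=np.array([0,0,1.])
for a in range(30,62,4):
    u=np.sin(np.radians(a))*f+np.cos(np.radians(a))*z
    print(a,np.round(proj(M,C+.057*u),1),np.round(proj(M,C+.025*u),1))
i=cv2.imread("pics/w1.png")[160:300,220:500]; cv2.imwrite("pics/w1z.png",cv2.resize(i,None,fx=2.8,fy=2.8,interpolation=2))
E
```

```text
30 [220.3 359.1] [231.1 357.1]
34 [215.1 358.5] [229.  356.9]
38 [210.1 357.9] [227.  356.6]
42 [205.3 357.4] [225.  356.4]
46 [200.8 356.8] [223.1 356.2]
50 [196.5 356.2] [221.3 356. ]
54 [192.5 355.7] [219.6 355.7]
58 [188.8 355.1] [218.  355.5]
```

View pics/w1z.png

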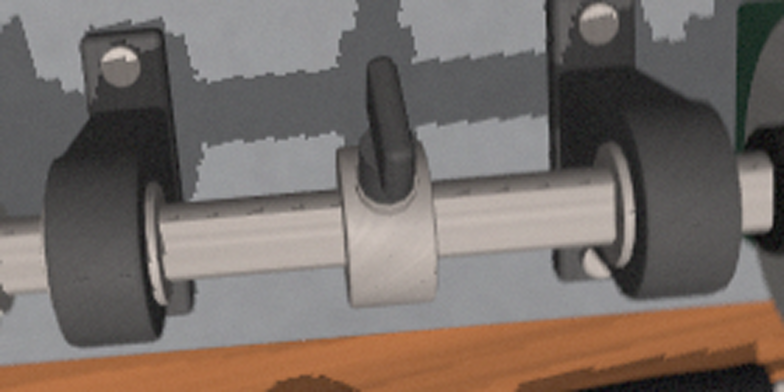

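```bash
python3 -m inch '[[1,0,0,30,-5],[1,0,0,30,0],[1,5,0,30,0],[1,5,0,0,0],[1,0,0,0,0]]'
```

```text
clock: 5.6
position: [0.5068, -0.086, 0.2007]
ee_rot: [0.005, 0.758, 0.653, 0.005]
contact_force: [0.5, -0.4, 0.3]
width: 0.0854
```

```bash
cat > prof.py <<'E'
from h import *
def prof(img,M,C,s,f,ys):
    # appearance over angle on shaft surface (radius 12), tilt angle a toward front
    for a in range(-70,91,5):
        u=np.sin(np.radians(a))*f+np.cos(np.radians(a))*np.array([0,0,1.])
        v=[]
        for y in ys:
            r,c=proj(M,C+.012*u+y*s); v.append(cv2.getRectSubPix(img,(1,1),(float(c),float(r)))[0,0].astype(float))
        v=np.array(v); print(a,np.round(proj(M,C+.012*u+ys[len(ys)//2]*s)[0],1),np.median(v,0).astype(int))
E
python3 - <<'E'
from h import *
from prof import prof
from rig import manip, eyes, mark_of
s_=manip.get_state(); p=eyes.get_image("wrist"); cv2.imwrite("pics/w2.png",p["frame"][:,:,::-1])
M=P(p,(s_["position"],s_["ee_rot"])); np.save("w2.npy",M)
for t in ["collar_axis","block_a","screw_head","screw_root"]:
    for m in mark_of(p,t)[:2]: print(t,np.round(m["point"],1),round(m["confidence"],2),onplane(M,m["point"],.105).round(4))
i=p["frame"][:,:,::-1]
h=np.clip
import numpy as np
x=cv2.resize(i[140:320,180:500],None,fx=2.5,fy=2.5,interpolation=2)
cv2.imwrite("pics/w2z.png",x)
C=np.array([.5428,-.0728,.105]); s=np.array([.136,.991,0]); s/=np.linalg.norm(s); f=np.array([-s[1],s[0],0])
prof(np.ascontiguousarray(i),M,C,s,f,np.linspace(.02,.06,20)); prof(np.ascontiguousarray(i),M,C,s,f,np.linspace(-.06,-.02,20))
E
```

```text
collar_axis [277.3 352.8] 0.86 [ 0.5447 -0.0702  0.105 ]
block_a [274.3 218.3] 0.91 [ 0.5295 -0.157   0.105 ]
block_a [273.9 480.5] 0.77 [0.5547 0.0128 0.105 ]
screw_head [236.  353.4] 0.95 [ 0.5166 -0.0663  0.105 ]
screw_root [263.7 352.8] 0.61 [ 0.5352 -0.069   0.105 ]
-70 292.9 [174 181 191]
-65 293.0 [173 180 191]
-60 292.9 [174 181 191]
-55 292.7 [175 183 193]
-50 292.3 [177 184 194]
-45 291.8 [177 184 195]
-40 291.1 [177 183 194]
-35 290.3 [177 184 194]
-30 289.4 [178 184 195]
-25 288.4 [178 185 196]
-20 287.2 [177 185 195]
-15 286.0 [177 184 195]
-10 284.6 [176 183 193]
-5 283.2 [175 182 192]
0 281.7 [178 185 195]
5 280.1 [184 191 202]
10 278.5 [182 189 200]
15 276.8 [174 180 191]
20 275.1 [172 179 189]
25 273.5 [177 184 195]
30 271.8 [177 183 194]
35 270.2 [176 183 193]
40 268.6 [154 160 168]
45 267.0 [122 126 134]
50 265.5 [116 120 126]
55 264.1 [105 109 116]
60 262.8 [ 96  99 104]
65 261.6 [87 90 94]
70 260.5 [78 80 85]
75 259.5 [71 73 77]
80 258.6 [83 84 87]
85 257.8 [136 135 135]
90 257.2 [151 149 148]
-70 294.3 [161 166 175]
-65 294.4 [160 165 174]
-60 294.3 [161 167 176]
-55 294.1 [167 172 182]
-50 293.7 [171 177 187]
-45 293.2 [173 179 190]
-40 292.6 [174 180 191]
-35 291.8 [174 181 191]
-30 290.9 [175 181 191]
-25 289.8 [174 181 190]
-20 288.7 [173 180 190]
-15 287.4 [172 179 189]
-10 286.1 [171 178 188]
-5 284.6 [172 178 188]
0 283.1 [173 179 190]
5 281.6 [177 185 195]
10 279.9 [180 187 198]
15 278.3 [174 180 191]
20 276.6 [170 177 187]
25 274.9 [176 183 194]
30 273.3 [177 184 195]
35 271.6 [178 185 195]
40 270.0 [171 178 188]
45 268.5 [130 134 141]
50 267.0 [118 123 130]
55 265.6 [110 115 121]
60 264.3 [101 104 110]
65 263.0 [90 93 98]
70 261.9 [83 85 90]
75 260.9 [75 77 81]
80 260.0 [72 74 77]
85 259.3 [111 110 111]
90 258.7 [139 137 137]
```

View pics/w2z.png

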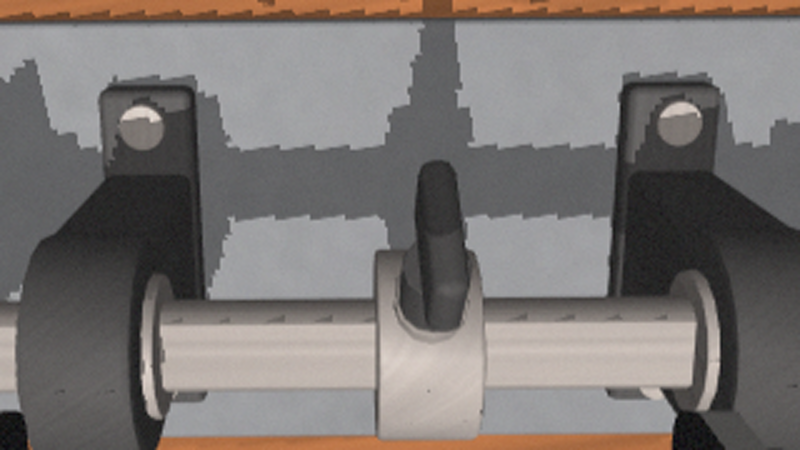

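```bash
python3 -m inch '[[1,7,38,0,0],[1,7,38,0,0],[1,6,38,20,0],[1,0,0,30,0],[1,0,0,30,0],[1,0,0,0,0]]'; python3 - <<'E'
from h import *
from prof import prof
from rig import manip, eyes, mark_of
s_=manip.get_state(); p=eyes.get_image("wrist"); cv2.imwrite("pics/w3.png",p["frame"][:,:,::-1])
M=P(p,(s_["position"],s_["ee_rot"])); np.save("w3.npy",M)
for t in ["collar_axis","block_a","screw_head","screw_root"]:
    for m in mark_of(p,t)[:2]: print(t,np.round(m["point"],1),round(m["confidence"],2),onplane(M,m["point"],.105).round(4))
i=p["frame"][:,:,::-1]
cv2.imwrite("pics/w3z.png",cv2.resize(i[20:260,180:500],None,fx=2.5,fy=2.5,interpolation=2))
E
```

```text
clock: 6.35
position: [0.6338, -0.0868, 0.1323]
ee_rot: [0.015, 0.758, 0.652, 0.011]
contact_force: [-1.6, -0.1, -1.4]
width: 0.0852
collar_axis [ 55.2 325.9] 0.69 [ 0.5432 -0.0713  0.105 ]
block_a [ 61.6 117.2] 0.59 [ 0.5326 -0.1573  0.105 ]
block_a [ 53.4 530. ] 0.56 [0.5552 0.012  0.105 ]
screw_head [ 62.5 116.4] 0.47 [ 0.5329 -0.1578  0.105 ]
screw_root [  3.2 321.9] 0.6 [ 0.524 -0.07   0.105]
```

View pics/w3.png

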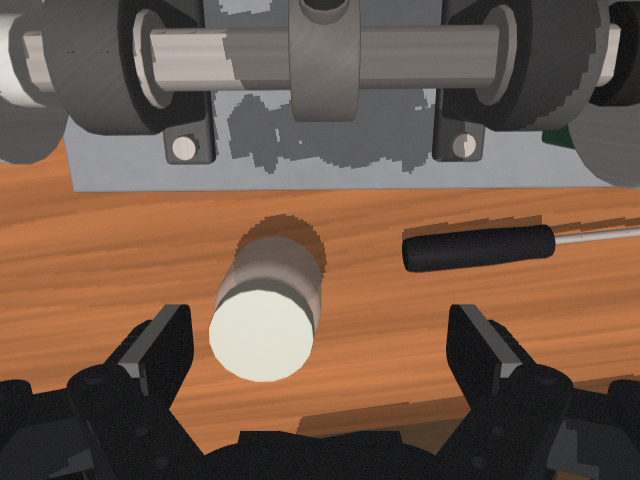

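View pics/w3z.png

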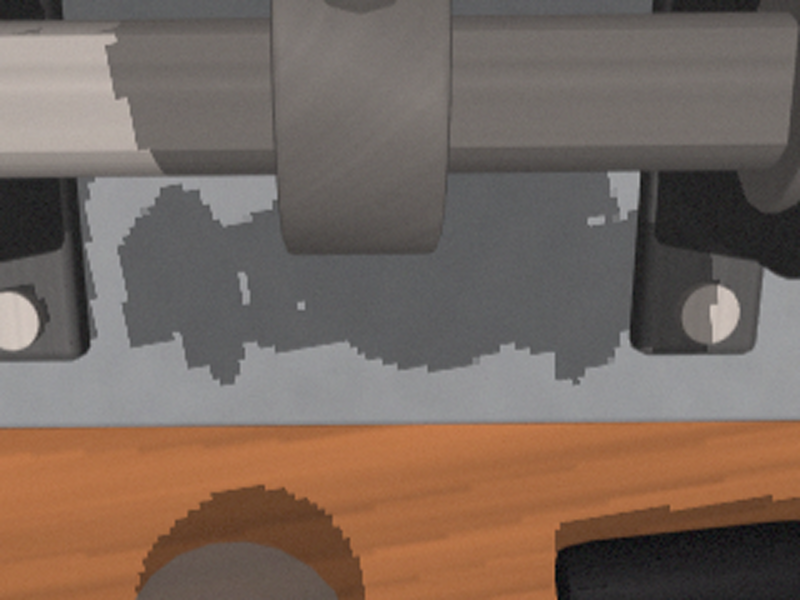

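```bash
python3 - <<'E'
from h import *
i=cv2.imread("pics/w3.png"); M=np.load("w3.npy")
g=i.sum(2)/3.
for cs in (slice(395,430),slice(185,200)):
    c=np.arange(640)[cs]; 
    # shaft slope
    sl=(53.4-61.6)/(530-117.2)
    out=[]
    for r in np.arange(20,100,1.):
        v=[cv2.getRectSubPix(g.astype(np.float32),(1,1),(float(x),float(r+sl*(x-c.mean()))))[0,0] for x in c]
        out.append(round(float(np.median(v))))
    print(c.mean(),list(zip(range(20,100),out)))
C=np.array([.5432,-.0725,.105]); s=np.array([.136,.991,0]); s/=np.linalg.norm(s); f=np.array([-s[1],s[0],0]); z=np.array([0,0,1.])
y=.035
print(proj(M,C+y*s))
for th in range(-30,31,5):
    e=[]
    for d in (45.1,-45.1):
        a=np.radians(th+d); e.append(np.round(proj(M,C+.012*(np.sin(a)*f+np.cos(a)*z)+y*s)[0],1))
    print(th,e)
rr=[proj(M,C+.012*(np.sin(a)*f+np.cos(a)*z)+y*s)[0] for a in np.linspace(-np.pi,np.pi,200)]; print(min(rr),max(rr))
E
```

```text
412.0 [(20, 94), (21, 95), (22, 94), (23, 94), (24, 93), (25, 90), (26, 85), (27, 88), (28, 91), (29, 94), (30, 97), (31, 99), (32, 108), (33, 109), (34, 108), (35, 110), (36, 109), (37, 109), (38, 109), (39, 109), (40, 110), (41, 111), (42, 109), (43, 107), (44, 106), (45, 105), (46, 106), (47, 108), (48, 110), (49, 111), (50, 112), (51, 114), (52, 115), (53, 114), (54, 113), (55, 111), (56, 110), (57, 110), (58, 108), (59, 108), (60, 108), (61, 109), (62, 109), (63, 110), (64, 111), (65, 110), (66, 110), (67, 110), (68, 111), (69, 110), (70, 110), (71, 111), (72, 110), (73, 109), (74, 110), (75, 111), (76, 111), (77, 109), (78, 99), (79, 89), (80, 88), (81, 87), (82, 86), (83, 83), (84, 80), (85, 77), (86, 75), (87, 72), (88, 77), (89, 94), (90, 95), (91, 95), (92, 95), (93, 95), (94, 96), (95, 95), (96, 96), (97, 96), (98, 96), (99, 95)]
192.0 [(20, 37), (21, 36), (22, 37), (23, 37), (24, 35), (25, 37), (26, 36), (27, 47), (28, 78), (29, 100), (30, 110), (31, 118), (32, 119), (33, 123), (34, 156), (35, 176), (36, 175), (37, 176), (38, 175), (39, 175), (40, 176), (41, 175), (42, 17
[... 543 characters left out ...]
2, 38), (93, 35), (94, 35), (95, 33), (96, 38), (97, 37), (98, 36), (99, 37)]
(np.float64(54.24807841250185), np.float64(407.7366223200503))
-30 [np.float64(42.7), np.float64(83.8)]
-25 [np.float64(40.0), np.float64(83.0)]
-20 [np.float64(37.4), np.float64(81.9)]
-15 [np.float64(34.9), np.float64(80.5)]
-10 [np.float64(32.6), np.float64(79.0)]
-5 [np.float64(30.5), np.float64(77.2)]
0 [np.float64(28.5), np.float64(75.3)]
5 [np.float64(26.8), np.float64(73.1)]
10 [np.float64(25.4), np.float64(70.8)]
15 [np.float64(24.1), np.float64(68.3)]
20 [np.float64(23.2), np.float64(65.7)]
25 [np.float64(22.4), np.float64(63.0)]
30 [np.float64(22.0), np.float64(60.2)]
21.774309101947978 85.05382311737647
```

```bash
python3 - <<'E'
from h import *
A,B,D=[np.load(f"w{k}.npy") for k in (1,2,3)]
print("head",tri([(A,(201.4,357.8)),(B,(236,353.4))]),"root",tri([(A,(223.5,356.9)),(B,(263.7,352.8))]))
print("axis",tri([(A,(238.1,357.4)),(B,(277.3,352.8)),(D,(55.2,325.9))]),"b1",tri([(A,(229.8,455.1)),(B,(273.9,480.5)),(D,(53.4,530))]),"b2",tri([(A,(246.6,255.2)),(B,(274.3,218.3)),(D,(61.6,117.2))]))
C=np.array([.5435,-.0725,.105]); s=np.array([.138,.990,0]); s/=np.linalg.norm(s); f=np.array([-s[1],s[0],0]); z=np.array([0,0,1.])
for a in range(38,56,3):
    u=np.sin(np.radians(a))*f+np.cos(np.radians(a))*z
    print(a,C+.057*u,*[np.round(proj(m,C+.057*u),1) for m in (A,B)])
E
python3 - <<'E'
from rig import manip
s=manip.get_state();print(s["qpos"],s["position"],s["ee_rot"],s["contact_force"],s["moment"])
E
```

```text
head [ 0.49858138 -0.06798803  0.16328915] root [ 0.51722169 -0.07059024  0.15213555]
axis [ 0.54323451 -0.07100318  0.1068158 ] b1 [0.55498722 0.01236486 0.10401993] b2 [ 0.53195878 -0.15945648  0.09943343]
38 [ 0.50874334 -0.06765513  0.14991661] [210.9 358.6] [246.7 355.5]
41 [ 0.50646273 -0.06733723  0.14801845] [207.3 358.2] [241.5 355.2]
44 [ 0.50428364 -0.06703348  0.14600237] [203.8 357.8] [236.5 355. ]
47 [ 0.50221204 -0.06674471  0.14387391] [200.5 357.4] [231.6 354.7]
50 [ 0.5002536  -0.06647171  0.14163889] [197.3 356.9] [227.  354.4]
53 [ 0.4984137  -0.06621524  0.13930346] [194.2 356.5] [222.6 354.1]
[-2.45592022e-01  3.90098083e-01  1.50425319e+00  8.65133231e-04
  1.19797776e+00 -1.66555488e+00] [ 0.63643475 -0.08765378  0.13981341] [0.01987873 0.75824006 0.65150997 0.01454663] [-0.02605542  0.31048395  0.46459158] [ 0.00742234  0.00669518 -0.02376693]
```

```bash
cat > where.py <<'E'
from h import *
from rig import manip
import sys
s=manip.get_state(); T=R.from_quat(np.roll(s["ee_rot"],-1)).as_matrix()
C=np.array([.5434,-.0722,.105]); sd=np.array([.1327,.9912,0]); f=np.array([-sd[1],sd[0],0]); z=np.array([0,0,1.])
g=s["position"]+T@[0,0,manip.grip_point_offset]
d=g-C
print("clk",round(s["clock"],2),"tcp",s["position"].round(4),"zaxis",T[:,2].round(3),"yaw",round(np.degrees(np.arctan2(T[1,0],T[0,0])),2),"w",round(s["width"]*1e3,1),"q6",s["qpos"][5].round(3))
print("grip rel: along",(d@sd*1e3).round(1),"front",(d@f*1e3).round(1),"up",(d[2]*1e3).round(1),"ang",np.degrees(np.arctan2(d@f,d[2])).round(1),"r",(np.hypot(d@f,d[2])*1e3).round(1))
print("F",s["contact_force"].round(2),"M",s["moment"].round(3), "Mtoolz",(s["moment"]@T[:,2]).round(3))
if len(sys.argv)>1:
    a=np.radians(float(sys.argv[1])); r=float(sys.argv[2])/1e3 if len(sys.argv)>2 else .057
    t=C+r*(np.sin(a)*f+np.cos(a)*z); print("to go tool mm",(T.T@(t-g)*1e3).round(1))
E
python3 -m inch '[[1,0,0,-35,0],[1,0,0,-35,0],[1,0,-30,-5,0],[1,0,-30,0,0],[1,0,-30,0,0],[1,0,-30,0,0],[1,0,0,0,0]]'; python3 where.py 45
```

```text
clock: 7.18
position: [0.513, -0.0699, 0.2259]
ee_rot: [0.03, 0.758, 0.651, 0.021]
contact_force: [0.4, 0.0, -1.1]
width: 0.0857
clk 7.18 tcp [ 0.513  -0.0699  0.2259] zaxis [ 0.071 -0.018 -0.997] yaw 81.24 w 85.7 q6 -1.69
grip rel: along -1.6 front 31.8 up 139.6 ang 12.8 r 143.1
F [ 0.4   0.04 -1.05] M [0.033 0.091 0.008] Mtoolz -0.007
to go tool mm [  2.1 -15.8  98.4]
```

```bash
python3 -m inch '[[1,2,-9,20,-1],[1,0,-7,25,0],[1,0,0,25,0],[1,0,0,20,0],[1,0,0,0,0]]'; python3 where.py 45
```

```text
clock: 7.6
position: [0.5071, -0.0688, 0.147]
ee_rot: [0.042, 0.752, 0.657, 0.029]
contact_force: [-0.6, 0.3, -0.3]
width: 0.0856
clk 7.6 tcp [ 0.5071 -0.0688  0.147 ] zaxis [ 0.098 -0.026 -0.995] yaw 82.2 w 85.6 q6 -1.708
grip rel: along -1.2 front 38.3 up 60.6 ang 32.3 r 71.7
F [-0.59  0.26 -0.33] M [ 0.031  0.076 -0.051] Mtoolz 0.052
to go tool mm [ 1.4 -4.  20. ]
```

```bash
python3 -m inch '[[1,1,-3,16,0],[1,0,-1,4,0]]'; python3 where.py 45;  python3 -m inch '[[1,0,0,0,0],[1,0,0,0,0],[1,0,0,0,0]]'; python3 where.py 45
```

```text
clock: 7.77
position: [0.5075, -0.0685, 0.1306]
ee_rot: [0.045, 0.752, 0.656, 0.031]
contact_force: [-0.8, 0.2, -0.4]
width: 0.0856
clk 7.77 tcp [ 0.5075 -0.0685  0.1306] zaxis [ 0.105 -0.028 -0.994] yaw 82.17 w 85.6 q6 -1.707
grip rel: along -0.9 front 38.1 up 44.2 ang 40.8 r 58.4
F [-0.78  0.19 -0.39] M [-0.     0.055 -0.018] Mtoolz 0.016
to go tool mm [ 0.9 -2.6  3.6]
clock: 8.02
position: [0.5101, -0.0694, 0.1354]
ee_rot: [0.048, 0.752, 0.656, 0.033]
contact_force: [-1.2, 0.1, -0.4]
width: 0.0858
clk 8.02 tcp [ 0.5101 -0.0694  0.1354] zaxis [ 0.112 -0.03  -0.993] yaw 82.15 w 85.8 q6 -1.707
grip rel: along -1.4 front 35.5 up 48.9 ang 36.0 r 60.4
F [-1.25  0.07 -0.36] M [0.05  0.049 0.004] Mtoolz 0.001
to go tool mm [ 1.5 -5.8  8. ]
```

```bash
python3 -m inch '[[1,0.5,-2,3,0],[1,0.5,-2,3,0],[1,0.5,-1.5,2,0],[0.2,0,0,0,0]]'; python3 where.py 45;  python3 -m inch '[[-0.2,0,0,0,0],[-0.2,0,0,0,0],[-0.2,0,0,0,0]]'; python3 where.py 45
```

```text
clock: 8.35
position: [0.508, -0.0679, 0.1296]
ee_rot: [0.051, 0.752, 0.656, 0.034]
contact_force: [0.2, -0.2, 0.4]
width: 0.0754
clk 8.35 tcp [ 0.508  -0.0679  0.1296] zaxis [ 0.119 -0.031 -0.992] yaw 82.15 w 75.4 q6 -1.705
grip rel: along -0.2 front 38.0 up 43.1 ang 41.4 r 57.5
F [ 0.16 -0.24  0.39] M [0.035 0.047 0.046] Mtoolz -0.043
to go tool mm [ 0.2 -2.7  2.5]
clock: 8.6
position: [0.5077, -0.0678, 0.1294]
ee_rot: [0.051, 0.752, 0.656, 0.034]
contact_force: [0.1, -0.1, -0.3]
width: 0.0387
clk 8.6 tcp [ 0.5077 -0.0678  0.1294] zaxis [ 0.118 -0.031 -0.993] yaw 82.15 w 38.7 q6 -1.705
grip rel: along -0.1 front 38.3 up 42.9 ang 41.7 r 57.5
F [ 0.06 -0.09 -0.26] M [ 0.047  0.021 -0.016] Mtoolz 0.021
to go tool mm [ 0.1 -2.4  2.3]
```

```bash
python3 -m inch '[[-1,0,-1,1,0],[-1,0,-1,1,0],[-1,0,0,0,0],[-1,0,0,0,0],[-1,0,0,0,0]]' 20; python3 where.py 45; python3 - <<'E'
from h import *
from rig import *
for n in("scene","wrist"):
    p=eyes.get_image(n); i=p["frame"][:,:,::-1]; 
    i=i[170:270,200:340] if n=="scene" else i[120:420,140:500]
    cv2.imwrite(f"pics/g1{n}.png",cv2.resize(i,None,fx=4 if n=="scene" else 2,fy=4 if n=="scene" else 2,interpolation=2))
E
```

```text
clock: 9.02
position: [0.5063, -0.0663, 0.1271]
ee_rot: [0.05, 0.752, 0.656, 0.035]
contact_force: [0.5, 0.7, 0.8]
width: 0.0071
clk 9.02 tcp [ 0.5063 -0.0663  0.1271] zaxis [ 0.119 -0.029 -0.992] yaw 82.14 w 7.1 q6 -1.706
grip rel: along 1.1 front 39.8 up 40.7 ang 44.4 r 56.9
F [0.52 0.67 0.75] M [0.132 0.059 0.072] Mtoolz -0.057
to go tool mm [-1.1 -0.5  0.3]
```

View pics/g1wrist.png

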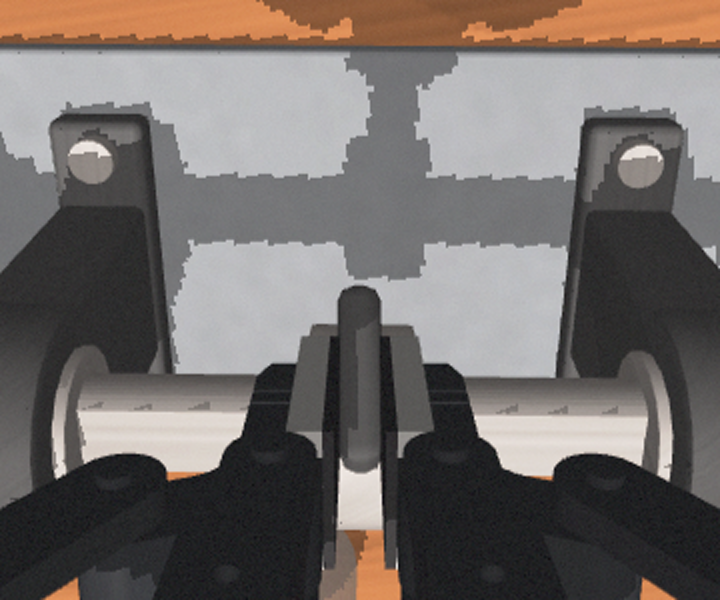

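View pics/g1scene.png

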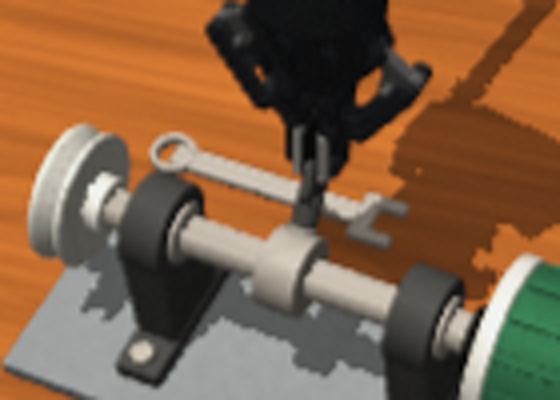

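```bash
python3 -m inch '[[-1,0,3.7,-2.5,0],[-1,0,3.7,-2.4,0],[-1,0,4,-2,0],[-1,0,4,-1.7,0],[-1,0,0,0,0]]'; python3 where.py 20
```

```text
clock: 9.53
position: [0.5127, -0.0673, 0.132]
ee_rot: [0.042, 0.752, 0.657, 0.028]
contact_force: [-1.0, 0.5, 0.1]
width: 0.0071
clk 9.53 tcp [ 0.5127 -0.0673  0.132 ] zaxis [ 0.097 -0.026 -0.995] yaw 82.21 w 7.1 q6 -1.701
grip rel: along 1.0 front 33.0 up 45.6 ang 35.9 r 56.3
F [-0.96  0.52  0.12] M [0.085 0.293 0.027] Mtoolz -0.026
to go tool mm [-1.1 14.2 -6.6]
```

```bash
python3 -m inch '[[-1,0,6,-4,0],[-1,0,6,-3,0],[-1,0,6,-3,0],[-1,0,5,-2,0],[-1,0,0,0,0]]'; python3 where.py 10
```

```text
clock: 9.95
position: [0.533, -0.0701, 0.1429]
ee_rot: [0.038, 0.753, 0.657, 0.025]
contact_force: [-1.2, -0.5, -4.8]
width: 0.0071
clk 9.95 tcp [ 0.533  -0.0701  0.1429] zaxis [ 0.087 -0.024 -0.996] yaw 82.22 w 7.1 q6 -1.694
grip rel: along 0.9 front 12.2 up 56.5 ang 12.2 r 57.8
F [-1.19 -0.51 -4.77] M [0.026 0.441 0.105] Mtoolz -0.113
to go tool mm [-0.9  2.3  0.6]
```

```bash
python3 -m inch '[[-1,0,5,0,0],[-1,0,5,1.2,0],[-1,0,4,1,0],[-1,0,0,0,0]]'; python3 where.py 0
```

```text
clock: 10.28
position: [0.5481, -0.0722, 0.1449]
ee_rot: [0.038, 0.752, 0.657, 0.025]
contact_force: [-0.8, -0.3, -9.6]
width: 0.007
clk 10.28 tcp [ 0.5481 -0.0722  0.1449] zaxis [ 0.088 -0.025 -0.996] yaw 82.23 w 7.0 q6 -1.69
grip rel: along 0.9 front -3.0 up 58.5 ang -2.9 r 58.6
F [-0.79 -0.28 -9.63] M [-0.019  0.485  0.003] Mtoolz -0.017
to go tool mm [-0.8 -3.1  1.3]
```

```bash
python3 -m inch '[[-1,0,-3,2,0],[-1,0,-2,1,0],[-1,0,0,0,0]]'; python3 where.py 0; python3 - <<'E'
from h import *
from rig import *
p=eyes.get_image("scene"); i=p["frame"][:,:,::-1][160:280,190:350]
cv2.imwrite("pics/g2scene.png",cv2.resize(i,None,fx=5,fy=5,interpolation=2))
p=eyes.get_image("wrist"); i=p["frame"][:,:,::-1]
cv2.imwrite("pics/g2wrist.png",i)
E
```

```text
clock: 10.53
position: [0.5485, -0.0723, 0.1449]
ee_rot: [0.043, 0.752, 0.657, 0.029]
contact_force: [-2.2, -0.2, -8.6]
width: 0.0069
clk 10.53 tcp [ 0.5485 -0.0723  0.1449] zaxis [ 0.1   -0.027 -0.995] yaw 82.21 w 6.9 q6 -1.692
grip rel: along 0.9 front -3.2 up 58.5 ang -3.1 r 58.6
F [-2.19 -0.19 -8.62] M [0.119 0.681 0.056] Mtoolz -0.062
to go tool mm [-0.8 -3.3  1.2]
```

View pics/g2scene.png

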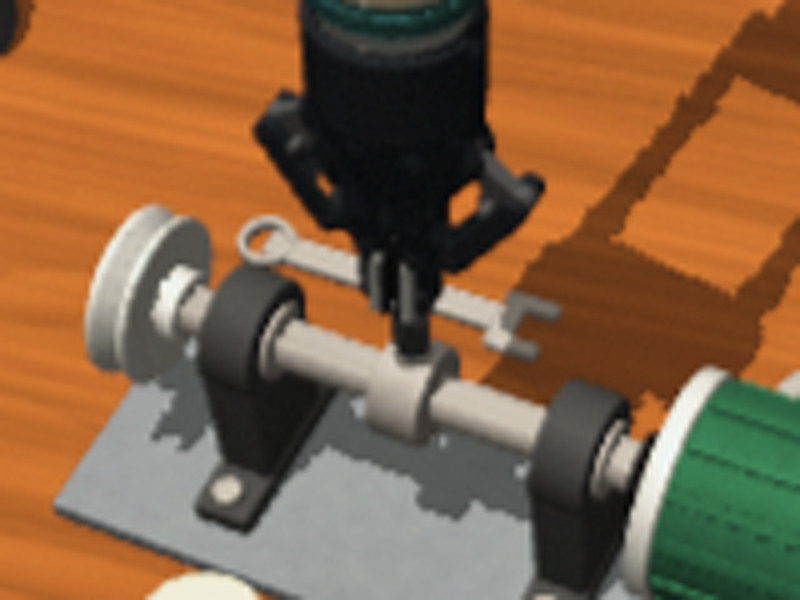

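View pics/g2wrist.png

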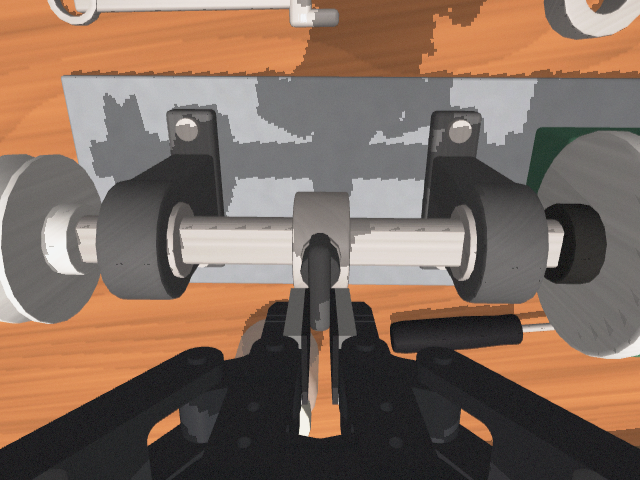

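```bash
python3 -m inch '[[-1,0,-5,5,0],[-1,0,-4,3,0],[-1,0,0,0,0]]'; python3 where.py 0
```

```text
clock: 10.88
position: [0.5496, -0.0725, 0.1443]
ee_rot: [0.052, 0.752, 0.656, 0.037]
contact_force: [0.1, -0.6, -17.7]
width: 0.007
clk 10.88 tcp [ 0.5496 -0.0725  0.1443] zaxis [ 0.123 -0.03  -0.992] yaw 82.16 w 7.0 q6 -1.694
grip rel: along 0.8 front -3.8 up 57.9 ang -3.7 r 58.0
F [  0.09  -0.56 -17.7 ] M [ 0.092  0.649 -0.035] Mtoolz 0.026
to go tool mm [-0.8 -3.9  0.4]
```

```bash
python3 -m inch '[[-0.6,0,0,0,0],[-0.6,0,0,-3,0],[-0.6,-1,-3,-4,0],[-0.6,0,0,0,0]]'; python3 where.py 0; python3 - <<'E'
from h import *
from rig import *
p=eyes.get_image("wrist"); i=p["frame"][:,:,::-1]
cv2.imwrite("pics/g3wrist.png",cv2.resize(i[150:450,200:440],None,fx=2,fy=2))
E
```

```text
clock: 11.22
position: [0.5499, -0.0742, 0.1542]
ee_rot: [0.057, 0.752, 0.656, 0.04]
contact_force: [-0.2, -0.1, 0.6]
width: 0.0171
clk 11.22 tcp [ 0.5499 -0.0742  0.1542] zaxis [ 0.134 -0.033 -0.99 ] yaw 82.12 w 17.1 q6 -1.697
grip rel: along -0.8 front -4.2 up 67.7 ang -3.5 r 67.8
F [-0.22 -0.12  0.56] M [-0.045  0.066  0.009] Mtoolz -0.018
to go tool mm [ 0.9 -5.6 10. ]
```

View pics/g3wrist.png

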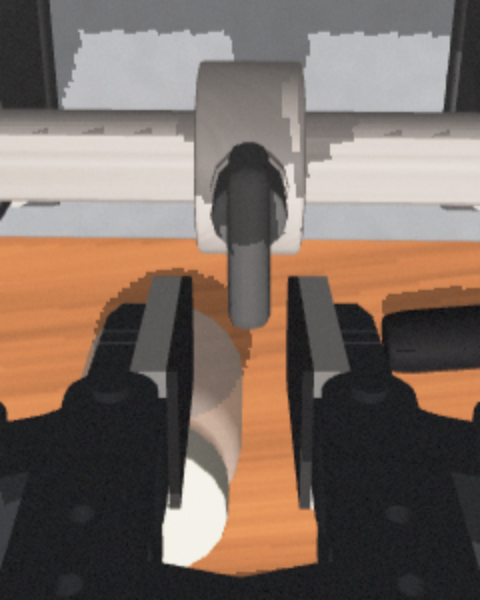

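```bash
cat > bar.py <<'E'
from h import *
import sys
from rig import *
s=manip.get_state(); p=eyes.get_image("wrist"); M=P(p,(s["position"],s["ee_rot"]))
C=np.array([.5434,-.0722,.105]); sd=np.array([.1327,.9912,0]); f=np.array([-sd[1],sd[0],0]); z=np.array([0,0,1.])
for t in ["screw_head","screw_root","collar_axis"]:
    print(t,[(np.round(m["point"],1),round(m["confidence"],2)) for m in mark_of(p,t)[:2]])
i=np.ascontiguousarray(p["frame"][:,:,::-1])
m=regions_of(p,"screw_head")
if m: print(m[0]["bbox"],m[0]["confidence"])
print("axis pred",np.round(proj(M,C),1))
phi=np.radians(float(sys.argv[1])) if len(sys.argv)>1 else 0
for a in (-15,-10,-5,0,5,10,15):
    A=np.radians(a); u=np.sin(A)*f+np.cos(A)*z; v=np.cos(A)*f-np.sin(A)*z  # tangent to front
    # wing direction rotated clockwise seen from outside by phi
    w=np.cos(phi)*v+np.sin(phi)*np.cross(-u,v)
    print(a,"head",np.round(proj(M,C+.057*u),1),"root",np.round(proj(M,C+.025*u),1),"topfront",np.round(proj(M,C+.069*u+.016*w),1),"topback",np.round(proj(M,C+.069*u-.016*w),1),"botfront",np.round(proj(M,C+.045*u+.016*w),1))
cv2.imwrite(sys.argv[2] if len(sys.argv)>2 else "pics/bar.png",i)
E
python3 bar.py 0 pics/b1.png
```

```text
screw_head [(array([262.4, 323.3]), 0.68)]
screw_root [(array([241.4, 321.5]), 0.75)]
collar_axis [(array([224.4, 323.8]), 0.88)]
[303.6, 218.5, 40.3, 96.8] 0.74
axis pred [225.6 324.4]
-15 head [309.6 323.9] root [257.9 324.2] topfront [305.3 323.7] topback [357.5 323.8] botfront [261.3 324. ]
-10 head [301.  323.9] root [254.3 324.2] topfront [290.7 323.7] topback [350.9 323.8] botfront [251.8 324. ]
-5 head [291.4 323.9] root [250.4 324.2] topfront [275.  323.7] topback [342.6 323.7] botfront [241.8 324. ]
0 head [280.8 323.9] root [246.3 324.2] topfront [258.4 323.7] topback [332.7 323.7] botfront [231.6 324. ]
5 head [269.5 323.9] root [241.9 324.2] topfront [241.2 323.7] topback [321.3 323.7] botfront [221.4 324. ]
10 head [257.5 323.9] root [237.4 324.2] topfront [223.7 323.7] topback [308.3 323.7] botfront [211.1 324. ]
15 head [244.9 323.9] root [232.7 324.2] topfront [206.2 323.8] topback [294.1 323.7] botfront [201.1 324.1]
```

View pics/b1.png

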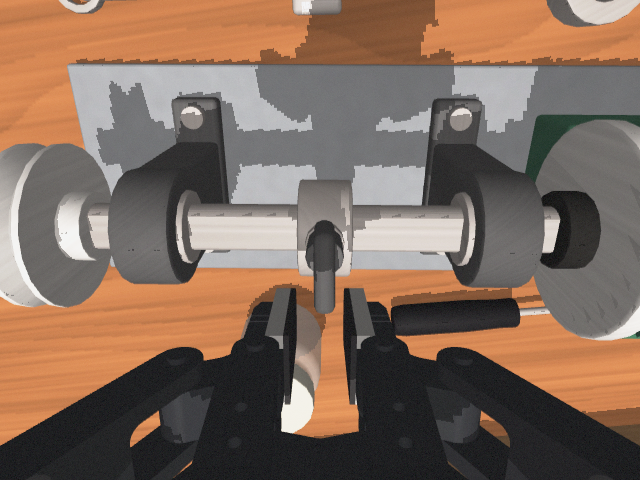

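```bash
cat > flat.py <<'E'
from h import *
def flat(img,M,y):
    C=np.array([.5434,-.0722,.105]); s=np.array([.1327,.9912,0]); f=np.array([-s[1],s[0],0]); z=np.array([0,0,1.])
    g=cv2.cvtColor(img,cv2.COLOR_BGR2GRAY).astype(np.float32)
    prof=[]; rs=np.arange(-40,40,.5)
    ys=np.linspace(y-.008,y+.008,25)
    for r in rs:
        v=[]
        for yy in ys:
            a,c=proj(M,C+yy*s); v.append(cv2.getRectSubPix(g,(1,1),(float(c),float(a+r)))[0,0])
        prof.append(np.median(v))
    pr=lambda a: proj(M,C+.012*(np.sin(a)*f+np.cos(a)*z)+y*s)[0]-proj(M,C+y*s)[0]
    rr=[pr(a) for a in np.linspace(-np.pi,np.pi,400)]
    return rs,np.array(prof),min(rr),max(rr),[(t,round(pr(np.radians(t+45.1)),1),round(pr(np.radians(t-45.1)),1)) for t in range(-30,31,5)]
E
python3 - <<'E'
from flat import *
from rig import manip
s=manip.get_state()
from rig import eyes
p=eyes.get_image("wrist"); M=P(p,(s["position"],s["ee_rot"])); img=np.ascontiguousarray(p["frame"][:,:,::-1])
for y in (.045,-.04):
    rs,pf,a,b,t=flat(img,M,y)
    k=(rs>-28)&(rs<32)
    print(y,"sil",round(a,1),round(b,1)); print(" ".join(f"{r:.0f}:{int(v)}" for r,v in zip(rs[k][::2],pf[k][::2]))); print(t)
E
```

```text
0.045 sil -23.4 23.4
-28:190 -26:190 -26:190 -24:190 -24:189 -22:186 -22:162 -20:105 -20:88 -18:95 -18:103 -16:110 -16:116 -14:126 -14:132 -12:138 -12:146 -10:151 -10:155 -8:163 -8:199 -6:216 -6:216 -4:217 -4:217 -2:218 -2:218 -0:217 0:214 2:211 2:214 4:217 4:220 6:222 6:224 8:222 8:219 10:217 10:216 12:215 12:216 14:217 14:218 16:218 16:218 18:218 18:219 20:218 20:217 22:217 22:218 24:216 24:189 26:178 26:184 28:185 28:185 30:185 30:185 32:185
[(-30, np.float64(3.3), np.float64(23.0)), (-25, np.float64(1.2), np.float64(23.3)), (-20, np.float64(-1.0), np.float64(23.4)), (-15, np.float64(-3.1), np.float64(23.3)), (-10, np.float64(-5.3), np.float64(23.1)), (-5, np.float64(-7.3), np.float64(22.7)), (0, np.float64(-9.3), np.float64(22.1)), (5, np.float64(-11.3), np.float64(21.3)), (10, np.float64(-13.1), np.float64(20.4)), (15, np.float64(-14.8), np.float64(19.3)), (20, np.float64(-16.4), np.float64(18.0)), (25, np.float64(-17.8), np.float64(16.6)), (30, np.float64(-19.1), np.float64(15.0))]
-0.04 sil -23.3 23.2
-28:189 -26:188 -26:189 -24:188 -24:185 -22:153 -22:98 -20:90 -20:98 -18:104
[... 204 characters left out ...]
12:212 12:212 14:213 14:214 16:214 16:215 18:216 18:215 20:214 20:214 22:213 22:200 24:180 24:178 26:187 26:187 28:187 28:187 30:187 30:187 32:188
[(-30, np.float64(3.3), np.float64(22.8)), (-25, np.float64(1.1), np.float64(23.1)), (-20, np.float64(-1.0), np.float64(23.2)), (-15, np.float64(-3.1), np.float64(23.2)), (-10, np.float64(-5.2), np.float64(23.0)), (-5, np.float64(-7.3), np.float64(22.5)), (0, np.float64(-9.3), np.float64(21.9)), (5, np.float64(-11.2), np.float64(21.2)), (10, np.float64(-13.0), np.float64(20.2)), (15, np.float64(-14.7), np.float64(19.1)), (20, np.float64(-16.3), np.float64(17.9)), (25, np.float64(-17.7), np.float64(16.4)), (30, np.float64(-19.0), np.float64(14.9))]
```

```bash
python3 where.py 8.5 60
```

```text
clk 11.57 tcp [ 0.5492 -0.0738  0.1527] zaxis [ 0.131 -0.032 -0.991] yaw 82.13 w 16.9 q6 -1.697
grip rel: along -0.5 front -3.4 up 66.2 ang -3.0 r 66.3
F [-0.17 -0.27 -0.44] M [-0.02   0.049 -0.052] Mtoolz 0.048
to go tool mm [  0.5 -13.1   5.1]
```

```bash
python3 -m inch '[[-0.6,0,-6,2,0],[-0.6,0.5,-6,2,0],[-0.6,0,-1,1,0],[-0.6,0,0,0,0]]'; python3 where.py 8.5 60
```

```text
clock: 11.9
position: [0.5353, -0.0713, 0.1446]
ee_rot: [0.055, 0.752, 0.656, 0.038]
contact_force: [-0.9, -0.1, -0.4]
width: 0.0171
clk 11.9 tcp [ 0.5353 -0.0713  0.1446] zaxis [ 0.13  -0.032 -0.991] yaw 82.13 w 17.1 q6 -1.699
grip rel: along 0.1 front 10.6 up 58.1 ang 10.4 r 59.1
F [-0.95 -0.12 -0.43] M [ 0.024  0.015 -0.015] Mtoolz 0.018
to go tool mm [-0.1  1.9 -1. ]
```

```bash
python3 -m inch '[[-1,0,0,0,0],[-1,0,0,0,0],[-1,0,0,0,0],[-1,0,2,0,0],[-1,0,3,0,0],[-1,0,3,0,0],[-1,0,0,0,0]]' 80; python3 where.py 0 59; python3 bar.py 0 pics/b2.png | grep -v "^-15\|^15"
```

```text
clock: 12.48
position: [0.5375, -0.071, 0.1451]
ee_rot: [0.05, 0.752, 0.657, 0.034]
contact_force: [0.3, 1.0, 0.9]
width: 0.0043
clk 12.48 tcp [ 0.5375 -0.071   0.1451] zaxis [ 0.117 -0.03  -0.993] yaw 82.21 w 4.3 q6 -1.697
grip rel: along 0.7 front 8.3 up 58.7 ang 8.0 r 59.2
F [0.27 1.05 0.87] M [0.094 0.201 0.018] Mtoolz -0.012
to go tool mm [-0.6  8.3  0.7]
screw_head []
screw_root [(array([278.6, 321.1]), 0.74), (array([ 12.1, 133.1]), 0.74)]
collar_axis []
[300.7, 264.2, 40.2, 100.5] 0.69
axis pred [257.6 321.3]
-10 head [341.3 320. ] root [289.3 320.8] topfront [334.7 319.4] topback [392.6 319.8] botfront [290.8 320.2]
-5 head [331.9 320. ] root [285.5 320.8] topfront [319.1 319.4] topback [385.  319.7] botfront [280.8 320.2]
0 head [321.5 320. ] root [281.4 320.8] topfront [302.5 319.4] topback [375.6 319.6] botfront [270.5 320.2]
5 head [310.3 319.9] root [277.1 320.8] topfront [285.1 319.4] topback [364.7 319.6] botfront [260.1 320.3]
10 head [298.3 319.9] root [272.6 320.8] topfront [267.3 319.5] topback [352.1 319.5] botfront [249.7 320.3]
```

```bash
python3 -m inch '[[-1,0,3,0,0],[-1,0,3,0,0],[-1,0,3,0,0],[-1,0,0,0,0]]' 80; python3 where.py 0 59; python3 bar.py 0 pics/b3.png | grep -v "^-15\|^15"
```

```text
clock: 13.07
position: [0.5389, -0.0712, 0.1453]
ee_rot: [0.044, 0.752, 0.657, 0.029]
contact_force: [-0.3, -0.2, 2.0]
width: 0.0046
clk 13.07 tcp [ 0.5389 -0.0712  0.1453] zaxis [ 0.102 -0.028 -0.994] yaw 82.26 w 4.6 q6 -1.695
grip rel: along 0.7 front 6.5 up 58.9 ang 6.3 r 59.2
F [-0.28 -0.21  2.03] M [0.125 0.457 0.041] Mtoolz -0.041
to go tool mm [-0.7  6.5  0.6]
screw_head [(array([254.9, 321. ]), 0.33)]
screw_root [(array([277.9, 320.5]), 0.82), (array([ 10.4, 138.8]), 0.33)]
collar_axis [(array([256.4, 321.3]), 0.59)]
[2.5, 87.8, 637.5, 285.1] 0.16
axis pred [256.1 321.3]
-10 head [337.8 320. ] root [287.  320.8] topfront [329.9 319.4] topback [389.5 319.7] botfront [287.1 320.2]
-5 head [328.2 319.9] root [283.1 320.8] topfront [314.1 319.4] topback [381.6 319.6] botfront [277.1 320.2]
0 head [317.7 319.9] root [279.  320.8] topfront [297.3 319.4] topback [371.9 319.5] botfront [266.7 320.2]
5 head [306.3 319.9] root [274.6 320.8] topfront [279.7 319.4] topback [360.6 319.5] botfront [256.3 320.3]
10 head [294.1 319.9] root [270.1 320.8] topfront [261.9 319.5] topback [347.7 319.4] botfront [245.9 320.3]
```

```bash
python3 - <<'E'
import cv2
i=cv2.imread("pics/b3.png")[200:420,240:400]; cv2.imwrite("pics/b3z.png",cv2.resize(i,None,fx=2.7,fy=2.7,interpolation=2))
E
```

```text
(no output)
```

View pics/b3z.png

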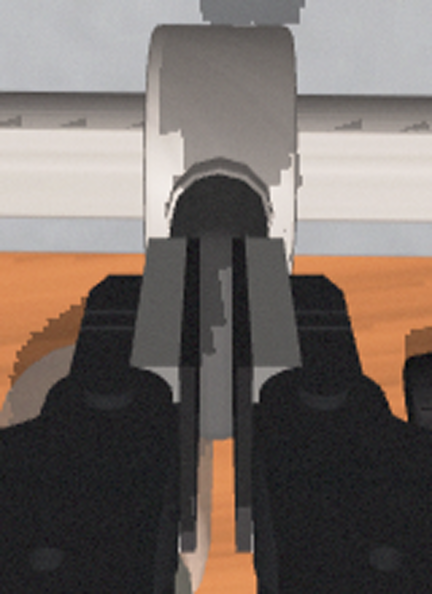

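```bash
python3 -m inch '[[-1,0,4,0,0],[-1,0,4,0,0],[-1,0,4,0,0],[-1,0,4,0,0],[-1,0,0,0,0]]' 80; python3 where.py 0 59; python3 bar.py 0 pics/b4.png | grep -v "^-15\|^15"; python3 - <<'E'
import cv2
i=cv2.imread("pics/b4.png")[200:420,240:400]; cv2.imwrite("pics/b4z.png",cv2.resize(i,None,fx=2.7,fy=2.7,interpolation=2))
E
```

```text
clock: 13.73
position: [0.5417, -0.0716, 0.1456]
ee_rot: [0.034, 0.752, 0.658, 0.02]
contact_force: [-3.5, 0.0, 5.2]
width: 0.0044
clk 13.73 tcp [ 0.5417 -0.0716  0.1456] zaxis [ 0.075 -0.025 -0.997] yaw 82.35 w 4.4 q6 -1.691
grip rel: along 0.6 front 3.3 up 59.2 ang 3.1 r 59.3
F [-3.45  0.02  5.17] M [0.112 0.922 0.042] Mtoolz -0.056
to go tool mm [-0.6  3.2  0.5]
screw_head [(array([307.5, 318. ]), 0.73)]
screw_root [(array([276.3, 321.7]), 0.63)]
collar_axis [(array([254. , 319.1]), 0.67), (array([346., 466.]), 0.32)]
[302.0, 262.6, 37.1, 97.2] 0.65
axis pred [252.9 321.5]
-10 head [331. 320.] root [282.3 320.9] topfront [320.7 319.5] topback [383.4 319.7] botfront [280.  320.3]
-5 head [321. 320.] root [278.3 320.9] topfront [304.4 319.5] topback [374.7 319.6] botfront [269.8 320.4]
0 head [310.1 320. ] root [274.1 320.9] topfront [287.2 319.5] topback [364.4 319.5] botfront [259.4 320.4]
5 head [298.4 320. ] root [269.7 320.9] topfront [269.5 319.6] topback [352.5 319.5] botfront [248.9 320.5]
10 head [286. 320.] root [265. 321.] topfront [251.6 319.7] topback [339.  319.5] botfront [238.5 320.5]
```

View pics/b4z.png

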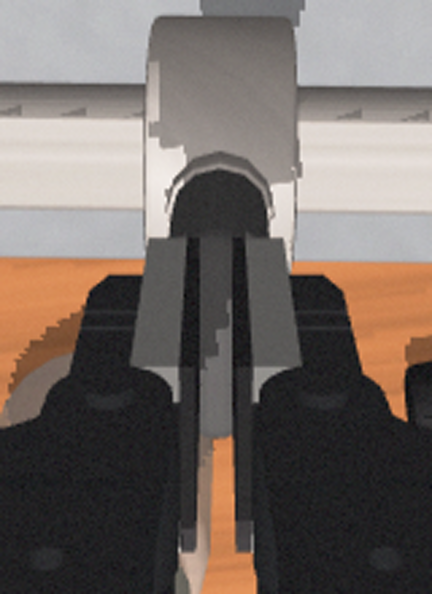

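```bash
python3 -m inch '[[-1,0,5,0,0],[-1,0,5,0,0],[-1,0,5,0,0],[-1,0,5,0,0],[-1,0,0,0,0]]' 80; python3 where.py 0 59; python3 bar.py 0 pics/b5.png | grep -v "^-15\|^15"; python3 - <<'E'
import cv2
i=cv2.imread("pics/b5.png")[200:420,240:400]; cv2.imwrite("pics/b5z.png",cv2.resize(i,None,fx=2.7,fy=2.7,interpolation=2))
E
```

```text
clock: 14.4
position: [0.544, -0.072, 0.1457]
ee_rot: [0.021, 0.752, 0.659, 0.008]
contact_force: [-4.9, 0.8, 5.6]
width: 0.0044
clk 14.4 tcp [ 0.544  -0.072   0.1457] zaxis [ 0.039 -0.021 -0.999] yaw 82.44 w 4.4 q6 -1.685
grip rel: along 0.6 front 0.2 up 59.4 ang 0.2 r 59.4
F [-4.93  0.76  5.59] M [0.109 1.091 0.034] Mtoolz -0.052
to go tool mm [-0.6  0.2  0.4]
screw_head [(array([308.8, 319.5]), 0.67)]
screw_root [(array([274.4, 319.2]), 0.57)]
collar_axis [(array([251.3, 318. ]), 0.58)]
[300.4, 260.4, 39.6, 102.4] 0.8
axis pred [251.2 321.7]
-10 head [324.9 320.1] root [278.9 321.1] topfront [311.6 319.5] topback [377.9 319.7] botfront [273.7 320.5]
-5 head [314.5 320.1] root [274.8 321.1] topfront [294.9 319.6] topback [368.5 319.6] botfront [263.4 320.5]
0 head [303.1 320.1] root [270.4 321.1] topfront [277.5 319.7] topback [357.5 319.5] botfront [252.9 320.6]
5 head [291.1 320.1] root [265.9 321.1] topfront [259.6 319.8] topback [344.8 319.5] botfront [242.4 320.7]
10 head [278.5 320.2] root [261.2 321.1] topfront [241.6 319.9] topback [330.7 319.5] botfront [232.1 320.7]
```

View pics/b5z.png

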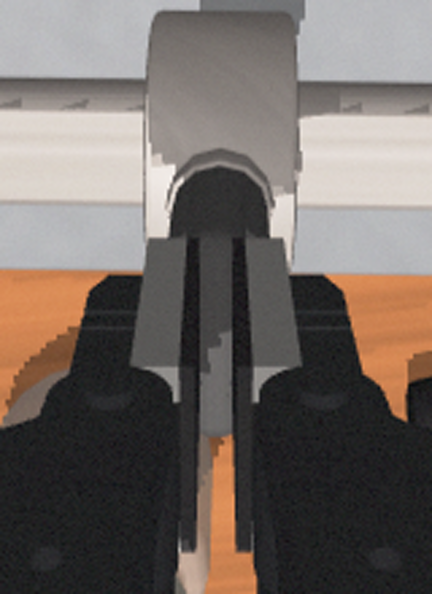

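```bash
python3 -m inch '[[-1,0,0,0,0],[-1,0,0,0,5],[-1,0,0,0,5],[-1,0,0,0,5],[-1,0,0,0,5]]' 45; python3 where.py 0 59
```

```text
clock: 15.07
position: [0.5431, -0.0703, 0.1457]
ee_rot: [0.017, 0.859, 0.512, 0.012]
contact_force: [-2.5, 1.6, 4.8]
width: 0.0043
clk 15.07 tcp [ 0.5431 -0.0703  0.1457] zaxis [ 0.038 -0.017 -0.999] yaw 61.61 w 4.3 q6 -1.322
grip rel: along 2.1 front 1.3 up 59.3 ang 1.2 r 59.4
F [-2.45  1.57  4.82] M [0.367 0.862 0.102] Mtoolz -0.103
to go tool mm [-1.5  1.9  0.4]
```

```bash
python3 -m inch '[[-1,0,0,0,5],[-1,0,0,0,5]]'; python3 where.py 0 59|grep -v tcp_; python3 -m inch '[[-1,0,0,0,4]]';python3 where.py 0 59; python3 bar.py 33 pics/b6.png
```

```text
clock: 15.23
position: [0.5436, -0.0695, 0.1456]
ee_rot: [0.016, 0.902, 0.431, 0.014]
contact_force: [-2.5, 2.0, 4.7]
width: 0.0045
clk 15.23 tcp [ 0.5436 -0.0695  0.1456] zaxis [ 0.039 -0.016 -0.999] yaw 51.09 w 4.5 q6 -1.139
grip rel: along 2.9 front 0.9 up 59.3 ang 0.9 r 59.3
F [-2.5   2.03  4.75] M [0.303 0.836 0.088] Mtoolz -0.089
to go tool mm [-2.   2.3  0.4]
clock: 15.32
position: [0.5438, -0.0692, 0.1456]
ee_rot: [0.015, 0.917, 0.397, 0.015]
contact_force: [-3.6, 0.5, 4.1]
width: 0.0042
clk 15.32 tcp [ 0.5438 -0.0692  0.1456] zaxis [ 0.039 -0.015 -0.999] yaw 46.85 w 4.2 q6 -1.065
grip rel: along 3.2 front 0.7 up 59.3 ang 0.7 r 59.3
F [-3.6   0.5   4.07] M [0.27  0.878 0.09 ] Mtoolz -0.092
to go tool mm [-2.2  2.4  0.4]
screw_head [(array([310.2, 316.6]), 0.76)]
screw_root [(array([278.3, 317.8]), 0.96)]
collar_axis [(array([251.7, 317.1]), 0.72)]
[296.6, 262.9, 39.0, 103.8] 0.55
axis pred [254.7 315.1]
-15 head [332.  337.6] root [283.9 323.6] topfront [321.8 344.3] topback [383.6 343.8] botfront [281.7 331.5]
-10 head [324.6 330.7] root [280.9 320.9] topfront [309.4 334.4] topback [377.7 336. ] botfront [273.8 325.6]
-5 head [316.4 323.4] root [277.7 318.2] topfront [296.1 324.3] topback [370.3 327.4] botfront [265.5 319.7]
0 head [307.3 315.9] root [274.2 315.4] topfront [282.1 314.1] topback [361.6 318.2] botfront [257.1 313.9]
5 head [297.5 308.3] root [270.5 312.6] topfront [267.5 303.9] topback [351.4 308.5] botfront [248.5 308.2]
10 head [287.2 300.7] root [266.7 309.8] topfront [252.7 294.1] topback [340.1 298.5] botfront [240.  302.7]
15 head [276.6 293.2] root [262.7 307. ] topfront [237.9 284.8] topback [327.6 288.2] botfront [231.6 297.6]
```

View pics/b6.png

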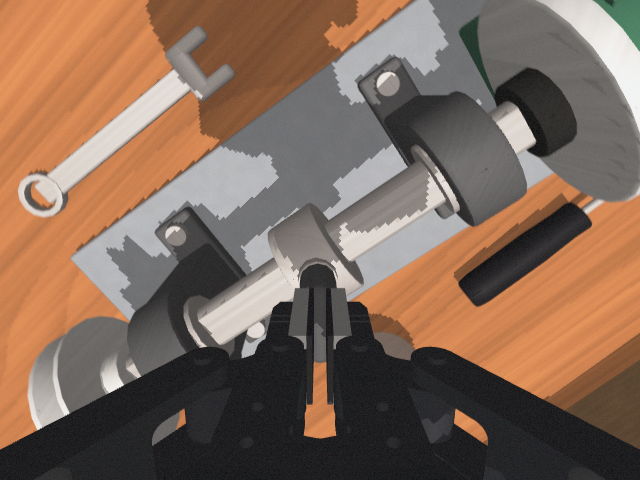

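```bash
python3 -m inch '[[-1,0,0,0,5],[-1,0,0,0,4]]'>/dev/null; python3 where.py 0 59;  python3 -m inch '[[-1,0,0,0,4],[-1,0,0,0,3]]'>/dev/null;python3 where.py 0 59;
```

```text
clk 15.73 tcp [ 0.5443 -0.0688  0.1456] zaxis [ 0.04  -0.014 -0.999] yaw 38.04 w 4.3 q6 -0.911
grip rel: along 3.7 front 0.4 up 59.3 ang 0.4 r 59.3
F [-2.27  1.47  3.32] M [0.427 0.739 0.013] Mtoolz -0.007
to go tool mm [-2.4  2.8  0.3]
clk 15.9 tcp [ 0.5448 -0.0684  0.1456] zaxis [ 0.041 -0.014 -0.999] yaw 30.81 w 4.1 q6 -0.785
grip rel: along 4.1 front -0.1 up 59.3 ang -0.1 r 59.3
F [-1.77  0.44  3.56] M [0.37  0.728 0.058] Mtoolz -0.053
to go tool mm [-2.6  3.1  0.3]
```

```bash
python3 -m inch '[[-1,0,0,0,4]]'>/dev/null; python3 where.py 0 59;  python3 -m inch '[[-1,0,0,0,4]]'>/dev/null;python3 where.py 0 59;
```

```text
clk 15.98 tcp [ 0.545  -0.0683  0.1456] zaxis [ 0.041 -0.014 -0.999] yaw 26.72 w 4.0 q6 -0.714
grip rel: along 4.2 front -0.3 up 59.3 ang -0.3 r 59.3
F [-3.87  1.74  4.04] M [0.388 0.687 0.08 ] Mtoolz -0.073
to go tool mm [-2.7  3.3  0.3]
clk 16.07 tcp [ 0.5453 -0.0681  0.1456] zaxis [ 0.042 -0.013 -0.999] yaw 22.61 w 4.3 q6 -0.642
grip rel: along 4.4 front -0.5 up 59.3 ang -0.5 r 59.3
F [-1.97  1.41  2.93] M [0.389 0.663 0.095] Mtoolz -0.088
to go tool mm [-2.7  3.5  0.3]
```

```bash
for i in 1; do python3 -m inch '[[-1,0,0,0,4]]'>/dev/null; python3 where.py 0 59|grep -v go;  python3 -m inch '[[-1,0,0,0,3]]'>/dev/null;python3 where.py 0 59|grep -v go; python3 -m inch '[[-1,0,0,0,3]]'>/dev/null;python3 where.py 0 59; done
```

```text
clk 16.15 tcp [ 0.5457 -0.068   0.1456] zaxis [ 0.043 -0.013 -0.999] yaw 18.48 w 4.2 q6 -0.57
grip rel: along 4.5 front -0.9 up 59.3 ang -0.8 r 59.3
F [-2.28  1.46  3.49] M [0.333 0.722 0.06 ] Mtoolz -0.055
clk 16.23 tcp [ 0.5459 -0.068   0.1456] zaxis [ 0.043 -0.013 -0.999] yaw 15.38 w 4.5 q6 -0.516
grip rel: along 4.7 front -1.1 up 59.3 ang -1.0 r 59.3
F [-2.95  0.97  4.27] M [0.327 0.738 0.056] Mtoolz -0.052
clk 16.32 tcp [ 0.5461 -0.0679  0.1456] zaxis [ 0.044 -0.013 -0.999] yaw 12.3 w 4.1 q6 -0.463
grip rel: along 4.8 front -1.3 up 59.3 ang -1.2 r 59.3
F [-2.72  0.94  3.35] M [0.335 0.716 0.068] Mtoolz -0.063
to go tool mm [-2.9  4.   0.2]
```

```bash
for i in 1; do python3 -m inch '[[-1,0,0,0,3]]'>/dev/null; python3 where.py 0 59|grep -v go;  python3 -m inch '[[-1,0,0,0,3]]'>/dev/null;python3 where.py 0 59|grep -v go; python3 -m inch '[[-1,0,0,0,3]]'>/dev/null;python3 where.py 0 59; done; python3 bar.py 78 pics/b7.png
```

```text
clk 16.4 tcp [ 0.5464 -0.0678  0.1456] zaxis [ 0.044 -0.013 -0.999] yaw 9.23 w 4.3 q6 -0.409
grip rel: along 4.8 front -1.5 up 59.3 ang -1.5 r 59.3
F [-3.83  1.51  3.32] M [0.32  0.746 0.113] Mtoolz -0.108
clk 16.48 tcp [ 0.5466 -0.0678  0.1456] zaxis [ 0.045 -0.013 -0.999] yaw 6.17 w 4.1 q6 -0.356
grip rel: along 4.9 front -1.7 up 59.3 ang -1.7 r 59.3
F [-3.45  1.17  4.33] M [0.304 0.708 0.087] Mtoolz -0.082
clk 16.57 tcp [ 0.5468 -0.0678  0.1456] zaxis [ 0.045 -0.013 -0.999] yaw 3.11 w 4.0 q6 -0.302
grip rel: along 4.9 front -1.9 up 59.3 ang -1.9 r 59.3
F [-2.04  0.47  3.82] M [0.23  0.696 0.191] Mtoolz -0.189
to go tool mm [-2.8  4.5  0.2]
screw_head [(array([308.5, 317.4]), 0.8)]
screw_root [(array([279.6, 315.6]), 0.94), (array([260. , 310.6]), 0.3)]
collar_axis [(array([259.5, 316. ]), 0.97)]
[294.7, 263.9, 37.7, 101.5] 0.98
axis pred [260.2 309.7]
-15 head [314.5 349.9] root [280.6 324.8] topfront [291.4 362.7] topback [367.  360.9] botfront [265.3 339.7]
-10 head [314.  338.1] root [280.2 320.3] topfront [290.  346.6] topback [367.3 346.3] botfront [264.3 330.4]
-5 head [312.8 325.7] root [279.7 315.7] topfront [287.9 329.9] topback [366.8 331. ] botfront [262.9 320.8]
0 head [311.2 313.1] root [279.1 311. ] topfront [285.2 312.9] topback [365.4 315.2] botfront [261.2 311.1]
5 head [309.  300.3] root [278.2 306.3] topfront [281.8 295.8] topback [363.2 299. ] botfront [259.3 301.5]
10 head [306.3 287.7] root [277.3 301.6] topfront [278. 279.] topback [360.2 282.9] botfront [257. 292.]
15 head [303.2 275.3] root [276.1 297. ] topfront [273.6 262.8] topback [356.4 267. ] botfront [254.6 282.8]
```

View pics/b7.png

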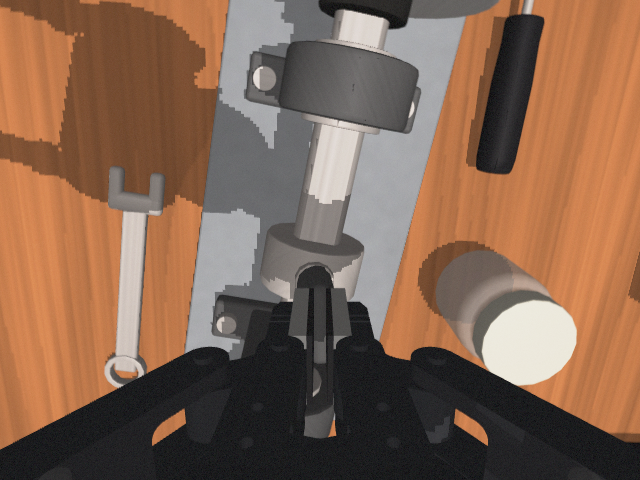

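```bash
python3 -m inch '[[-1,0,0,0,3]]'>/dev/null; python3 where.py 0 59|grep -v go;  python3 -m inch '[[-1,0,0,0,2]]'>/dev/null;python3 where.py 0 59|grep -v go; python3 -m inch '[[-1,0,0,0,2]]'>/dev/null;python3 where.py 0 59
```

```text
clk 16.9 tcp [ 0.547  -0.0678  0.1457] zaxis [ 0.045 -0.013 -0.999] yaw 0.3 w 4.4 q6 -0.253
grip rel: along 5.0 front -2.1 up 59.4 ang -2.1 r 59.4
F [-2.97  2.    3.4 ] M [0.339 0.642 0.149] Mtoolz -0.142
clk 16.98 tcp [ 0.5472 -0.0678  0.1457] zaxis [ 0.046 -0.013 -0.999] yaw -1.73 w 4.4 q6 -0.218
grip rel: along 5.0 front -2.3 up 59.4 ang -2.2 r 59.4
F [-2.69  1.15  2.79] M [0.323 0.695 0.223] Mtoolz -0.217
clk 17.07 tcp [ 0.5473 -0.0678  0.1457] zaxis [ 0.046 -0.013 -0.999] yaw -3.72 w 4.8 q6 -0.183
grip rel: along 5.0 front -2.4 up 59.4 ang -2.3 r 59.4
F [-2.2   1.25  3.19] M [0.323 0.704 0.256] Mtoolz -0.25
to go tool mm [-2.8  4.8  0.3]
```

```bash
python3 -m inch '[[-1,0,0,0,2],[-1,0,0,0,0.5]]'>/dev/null; python3 where.py 0 59|grep -v go; for i in 1 2 3; do python3 -m inch '[[-1,0,0,0,0]]'>/dev/null;python3 where.py | grep F; done
```

```text
clk 17.23 tcp [ 0.5475 -0.0678  0.1457] zaxis [ 0.046 -0.013 -0.999] yaw -6.17 w 4.1 q6 -0.14
grip rel: along 5.0 front -2.6 up 59.4 ang -2.5 r 59.4
F [-2.46  0.6   3.14] M [0.312 0.674 0.278] Mtoolz -0.272
F [-2.24  1.7   3.69] M [0.322 0.651 0.22 ] Mtoolz -0.213
F [-2.96  1.51  3.97] M [0.292 0.677 0.194] Mtoolz -0.19
F [-3.39  1.23  3.57] M [0.279 0.647 0.216] Mtoolz -0.211
```

```bash
python3 -m inch '[[-0.7,0,0,0,0],[-0.5,0,0,0,0],[-0.4,0,0,0,0],[-0.4,0,0,-10,0],[-0.4,0,0,-20,0],[-0.4,0,0,-20,0],[-0.4,0,0,-10,0],[-0.4,0,0,0,0],[-0.4,0,0,0,0]]'; python3 where.py; python3 bar.py 83 pics/b8.png; python3 - <<'E'
import cv2
i=cv2.imread("pics/b8.png")[100:400,160:480]; cv2.imwrite("pics/b8z.png",cv2.resize(i,None,fx=2,fy=2,interpolation=2))
E
```

```text
clock: 18.23
position: [0.5502, -0.0696, 0.2093]
ee_rot: [0.007, 0.998, -0.052, 0.029]
contact_force: [-0.1, -0.5, -0.4]
width: 0.0256
clk 18.23 tcp [ 0.5502 -0.0696  0.2093] zaxis [ 0.058 -0.017 -0.998] yaw -5.97 w 25.6 q6 -0.144
grip rel: along 3.7 front -5.3 up 123.0 ang -2.5 r 123.1
F [-0.08 -0.47 -0.37] M [0.037 0.047 0.016] Mtoolz -0.014
screw_head [(array([252.7, 306.7]), 0.6), (array([237.8, 305. ]), 0.57)]
screw_root [(array([238.3, 305.9]), 0.75)]
collar_axis [(array([222. , 301.6]), 0.97)]
[134.4, 185.2, 53.9, 167.5] 0.74
axis pred [226.1 300.6]
-15 head [253.7 330.1] root [236.8 312.1] topfront [231.3 335.8] topback [289.7 340.4] botfront [219.4 320.4]
-10 head [254.3 321.1] root [237.  308.6] topfront [231.8 324. ] topback [290.9 329.4] botfront [219.7 313.3]
-5 head [254.6 311.9] root [237.1 305. ] topfront [232.  311.9] topback [291.6 318. ] botfront [219.7 306.2]
0 head [254.7 302.4] root [237.1 301.3] topfront [231.9 299.5] topback [291.9 306.2] botfront [219.6 298.9]
5 head [254.5 293. ] root [237.  297.6] topfront [231.5 287.2] topback [291.8 294.4] botfront [219.4 291.6]
10 head [254.  283.6] root [236.9 294. ] topfront [230.8 275. ] topback [291.3 282.6] botfront [219.  284.5]
15 head [253.2 274.4] root [236.6 290.4] topfront [229.8 263.2] topback [290.4 271. ] botfront [218.4 277.5]
```

View pics/b8z.png

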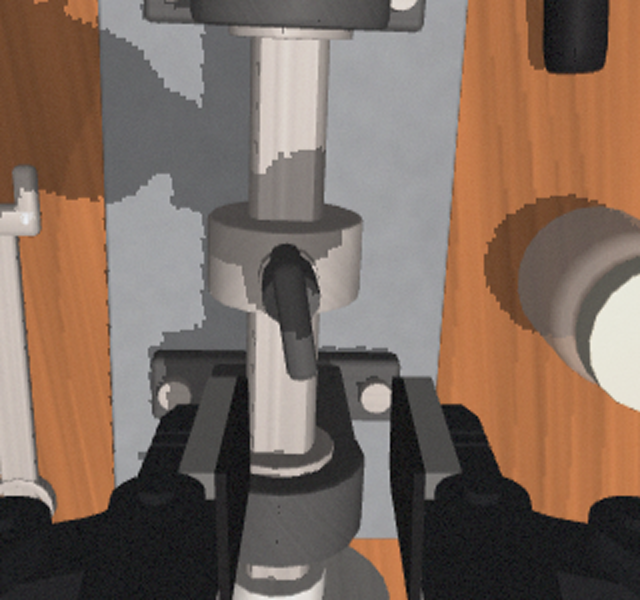

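```bash
python3 - <<'E'
from rig import *
import cv2
p=eyes.get_image("scene"); cv2.imwrite("pics/end.png",p["frame"][:,:,::-1])
for t in ["wrench_grip","screwdriver_grip","spare_collar_mid","jar_mid","spray_can_mid","carton_mid","tape_roll_mid"]:
    print(t,[(m["point"],round(m["confidence"],2)) for m in mark_of(p,t)[:1]])
print(manip.sign_off())
E
```

```text
wrench_grip [([212.3, 258.1], 0.82)]
screwdriver_grip [([314.8, 299.3], 0.57)]
spare_collar_mid []
jar_mid [([294.5, 231.5], 0.71)]
spray_can_mid [([225.9, 131.1], 0.84)]
carton_mid []
tape_roll_mid [([225.4, 269.6], 0.71)]
the job is handed in; nothing more can be done
None
```

I swung the collar upright by its wings, turned the set screw clockwise until it was tight, let go, backed off upwards and handed the job in at about 18 s. No verdict came back.

- **Flat direction:** the pictures put the flat within about 2° of straight up. By feel, the turning torque stayed at about 0.05 to 0.11 N m up to about 70° of turn, well past where a collar 12° or more askew would bear. It then rose to 0.27 N m at the end of the turn, about 0.19 above free, which fits a square flat.
- **After letting go:** the wings stood at about 82°, plus or minus 3°, or about 1.42 rad. That makes the tip about 5.1 mm in. The collar was within about 2° of upright in the picture.
- **Hands off:** the contact force read under 0.6 N after I let go, so the gripper was touching nothing.
- **Other things on the bench:** the last marks for the wrench, screwdriver, jar and can were within about 2 pixels of the start.
- **Not confirmed:**
  - The last picture gave no mark for the spare collar or the carton.
  - The tape roll's last mark fell on the drive, so it is a false one. I never went near any of those three after leaving the start.
  - I have no direct reading of the pin's depth or its force on the shaft, only the torque and the wing angle.
- **Disagreements along the way:**
  - The first swing slipped: the tool read -3° while the picture showed the collar at +8°, so I regripped it harder.
  - The tool also tilted by up to about 8° during moves. Dragging the firmly gripped collar brought this to about 2° before turning.
  - The tool ended at about 88°, so the wings lagged it by some degrees in the pads.

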